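# Hold a spring clamp open around an angle iron

### The arm

A 6-joint arm with a two-finger parallel gripper is mounted at the origin on a cart in front of the work surface, level with it; the furniture and walls round the work are solid. World frame = base frame: x ahead of the robot, y to its left, z up, the work surface at z = 0. Lengths are in mm, angles in rad, forces in N, time in s.
With the tool pointing down it reaches from about 300 to 775 mm from the base axis. Payload 14.6 kg.
Tool frame: the origin (TCP) lies at the centre of the arm's flange, where the gripper is bolted on; the fingertips stand 199 mm ahead of it and the grasp point (between the pads) lies 180 mm ahead of it; z points along the fingers, y is the line along which they close (so a half turn about z gives the same grasp; the last joint's range is limited). The gripper opens to 94 mm and grips with 3 to 60 N. Pads are 16 mm wide; open, the fingers measure 119 mm over their backs; the gripper's body (75 mm by 177 mm) begins 78 mm behind the grasp point.
Start: joints at [1.236, 0.3, 1.521, -0, 1.321, -0.067], TCP at [145.534, 530.387, 404.646] pointing down, gripper open.
Joint ranges: [-3.03, 3.03], [-0.79, 2.21], [0.23, 2.52], [-1.04, 4.18], [0, 3.07], [-2.55, 2.55]. Speed limits (rad/s): [2.22, 2.22, 2.57, 3.14, 3.14, 3.14].

### API

Orientations are given as [roll, pitch, yaw] about the fixed x, y, z axes, in that order (R = Rz(yaw) Ry(pitch) Rx(roll)).
In Python, from cell import manip, optics, workorder gives the robot as it stands.
- The arm moves only by the tool step_arm, never from a script. Its argument "increments" is a list that holds one entry, the list of rows, each a list of 7 numbers: the turn, a rotation vector about the tool's x, y, z as a fraction of full scale, then the shift along the tool's x, y, z as a fraction of full scale, then the closure, from -1 (fully open) to 1 (shut). In form: [[[wx, wy, wz, tx, ty, tz, fingers], ...]]. A call has 1 to 5 rows; each row shifts and turns the commanded pose from where the row before left it, along the tool's axes as they then stand; what a row does not reach is not made up. Full scale, the value 1, is 40 mm for a shift and 45 degrees for a turn. A row lasts 1/10 s, in which the tool goes at most 50 mm and 8.59 degrees, less where a joint would pass 70% of its speed; a pose out of reach is approached as far as the arm can. A call with a number of a shift or a turn outside -1 to 1 is refused whole. A call with a gripper value outside its range is refused whole. The fingers move at their own pace and stop on an object; "newtons" is the grip in N (left out, the last holds). Time passes only in rows, so rows that do not move let the fingers close. It gives the time, the measured TCP pose, the force, the opening and the grip force at its end, in the units of the state.
- manip.read_state(): the state, without advancing time (a new reading comes with each control period).
- optics.camera(name): name is "scene" or "top" or "wrist"; returns a dict with "frame" (384x512x3 uint8, red, green, blue), "range_z" (384x512 float32, mm along the optical axis (not along the pixel's ray), 0 where there is no reading), "mtx" (3x3 intrinsics, pixels), "cam_to_world" (4x4, takes a point from camera to world coordinates). Camera axes: x right, y down, z forward; pixel columns grow to the right and rows downward; lengths in mm; the calibration is good to about 2 mm. A picture is of the moment at which its call begins.
- workorder.sign_off(): hands the job in; it is judged then, once.
The state is a dict: "clock": time; "joints": joint angles; "qd": joint speeds; "effort": joint torques, N m; "eef_pos": TCP position; "eef_rot": TCP orientation; "wrist_force": force on the tool from outside, world axes, zero at the start; "moment": the same for the moment, N m; "finger_gap": finger opening in mm; "finger_force": force on a finger pad.
Only numpy, scipy, OpenCV 4.12 (cv2) and the standard library are available. Lean on these libraries where they do the work, as an engineer would, in place of code of your own. Each camera call takes 0.05 s, during which the arm holds its last target. There are 200 camera calls.

### The job

Take the steel spring clamp lying on its side on the bench by its two handles, squeeze it open, lift it, and bring its gaping jaws around the end of the angle iron's upright leg that faces the clamp, one jaw on each side and well past the end, so that I can slip the flat bar in before it closes. Finish while holding it there: squeezed open, in the air, jaws not touching the angle iron. Do not shift the angle iron or disturb the flat bar, C-clamp and bolt lying around.

Things in the scene. Friction and masses are not known exactly. Their poses are not given: they have to be found in the camera images.
- clip: Plain steel spring clamp (clothes-peg type), 140 mm long, 22 mm high as it lies on its side, 0.1 kg, black sleeves on handles and jaw pads. Origin: on the pivot axis at its underside; z up, +x along the centre line to the jaws (tips at +62 mm), handles end at x = -79 mm; spring of 7 mm radius round the pivot. Squeezing the handles spreads the jaws.
- clip_center (a point): The clamp's pivot half-way up: 11 mm above its underside. Same axes as the clamp.
- clip_grip (a point): Where to squeeze, along the clamp's y: middle of the two handle sleeves, 11 mm over the underside, 52 mm behind the pivot. Shut, the handles measure 50 mm over their outsides here (60 mm at the ends), splaying 0.2 rad each; fully squeezed they are parallel, 30 mm over the outsides. They yield from 3.5 N a finger, reach the stop at 7.5 N; 15 to 25 N holds them firmly.
- clip_left (a joint): Turn of the +y half of the clamp about the pivot: 0 shut, 0.20 rad at its stop, fully open. Sprung shut. Jaw inner faces then stand about 27 mm apart at the tips and 30 mm half-way along.
- clip_right (a joint): The same for the -y half; both halves are geared to turn equally.
- angle_iron: Dark bare steel angle offcut, loose, 0.6 kg: a flat leg 40 x 100 x 4 mm on the bench and an upright leg 100 mm long, 4 mm thick, its top 40 mm up. Origin: centre of its underside; y along its length, +y to the end facing the clamp; upright leg at x = +16 to +20 mm, flat leg at x = -20 to +20 mm. Stays where it is.
- leg_end (a point): On the end face, towards the clamp (+y), of the upright leg: mid-thickness, 22 mm over the bench, which is half-way up the free part of the leg. Same axes as the angle iron. The free leg spans heights 4 to 40 mm.
- bar: Dark drilled flat bar 40 x 160 x 6 mm, bystander, origin at centre of underside, length along its y.
- small_clamp: Blue C-clamp lying flat, 155 x 102 x 28 mm, bystander, origin at centre of underside.
- bolt: Steel hexagon bolt, 33 x 98 x 29 mm, bystander, origin at centre of underside.
Not all that is in view belongs to the job. Leave any blue look-alike of the angle_iron alone.

How it is judged:
By the outcome, as a careful person would: the job done as asked, in the order asked, and still so for the second after the job is handed in, while the arm keeps its last pose, push and grip.
It also fails if it takes over 35 s, if anything falls off the work surface, if the arm or the gripper's body presses on something with over 40 N, if the wrist force passes 120 N, or if a joint passes its speed limit or range.

## Working session

There is one attempt and no reset: what is moved stays moved. The work goes in short steps, Python scripts to look and compute and a tool call to move; the robot and the scene stay as the last step left them, time stands still between calls to the robot, and variables do not carry over. Pictures are saved under pics/ and viewed, at most 10 in all, crops included, and the job is handed in when it is done.

Besides the shell and the picture viewer there is one more tool, called by a JSON object that holds its "api" and its "payload", one argument or row to a line. step_arm: Moves the arm, as the interface text tells. Its arguments: {"type":"object","properties":{"increments":{"type":"array","items":{"type":"array","items":{"type":"array","items":{"type":"number"}}}},"newtons":{"type":"number"}},"required":["increments"]}

```bash
mkdir -p pics
cat > h.py <<'E'
import numpy as np, cv2
from cell import manip, optics, workorder
def shot(n,f):
    c=optics.camera(n); cv2.imwrite(f'pics/{f}.png',c['frame'][:,:,::-1]); np.savez(f'pics/{f}.npz',**c); return c
def pts(c):
    h,w=c['range_z'].shape; v,u=np.mgrid[:h,:w]; z=c['range_z']; K=c['mtx']
    P=np.stack([(u-K[0,2])/K[0,0]*z,(v-K[1,2])/K[1,1]*z,z],-1)
    M=c['cam_to_world']; return P@M[:3,:3].T+M[:3,3]
E
python3 - <<'E'
from h import *
a=shot('top','top1'); b=shot('scene','sc1')
cv2.imwrite('pics/both.png',cv2.resize(np.vstack([a['frame'],b['frame']])[:,:,::-1],(400,600))) if 0 else None
print(a['cam_to_world'].round(2),a['mtx']); print(manip.read_state())
E
```

```text
[[ 3.00000e-02 -9.80000e-01  1.70000e-01  2.90520e+02]
 [-1.00000e+00 -3.00000e-02 -0.00000e+00  2.49290e+02]
 [ 1.00000e-02 -1.70000e-01 -9.80000e-01  1.30326e+03]
 [ 0.00000e+00  0.00000e+00  0.00000e+00  1.00000e+00]] [[440.35136301   0.         256.39842845]
 [  0.         440.35136301 195.29235097]
 [  0.           0.           1.        ]]
{'clock': 0.1, 'joints': array([ 1.23641166e+00,  3.00375311e-01,  1.52151610e+00, -1.50764313e-05,
        1.32066185e+00, -6.65981552e-02]), 'qd': array([ 7.48252072e-04, -2.77000697e-03, -2.60788953e-03, -5.57909262e-06,
        5.33158020e-04,  1.34521606e-03]), 'effort': array([ 1.27501189e-03, -5.32636642e+01, -3.53288519e+01,  7.09975557e-02,
        2.35109363e-02, -8.42828194e-05]), 'eef_pos': array([145.52058163, 530.36526916, 404.16625839]), 'eef_rot': array([-3.14063320e+00, -4.93563021e-05,  2.87380986e+00]), 'wrist_force': array([ 1.05764723, -0.32275456, -0.56771669]), 'moment': array([-0.0096397 ,  0.06194073, -0.02896316]), 'finger_force': 0.0, 'finger_gap': 93.88849612134678}
```

View pics/top1.png

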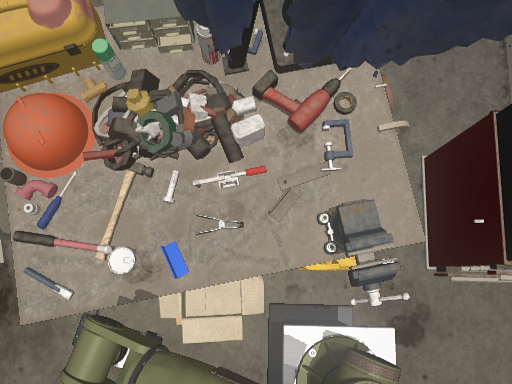

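View pics/sc1.png

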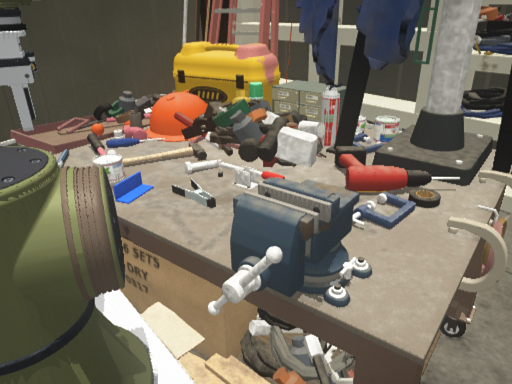

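Top view: the clip spans (195–243, 213–235) with its handles to the left. The dark angle iron is at about (268–292, 188–218), the bar at (303,178), the C-clamp at (338,145) and the bolt at (172,187). The blue look-alike is at (175,260).

Run:
```python
from h import *
c=np.load('pics/top1.npz'); P=pts(c)
r=(slice(160,245),slice(185,345))
a=c['frame'][r][:,:,::-1]; h=P[r][...,2]
hm=cv2.applyColorMap(np.clip(h*5,0,255).astype(np.uint8),cv2.COLORMAP_JET)
b=cv2.resize(np.vstack([a,hm]),None,fx=3.5,fy=3.5,interpolation=cv2.INTER_NEAREST)
cv2.imwrite('pics/crop1.png',b)
for (u,v) in [(198,214),(198,233),(243,224),(222,224),(268,217),(290,190)]: print(u,v,P[v,u].round(0))
# clip points
def blob(u0,u1,v0,v1,lo):
    Q=P[v0:v1,u0:u1].reshape(-1,3); return Q[(Q[:,2]>lo)]
Q=blob(190,250,205,242,8); print('clip',len(Q),Q.min(0).round(),Q.max(0).round(),Q.mean(0).round())
Q=blob(262,296,184,222,20); print('leg',len(Q),Q.mean(0).round(),Q[np.argmin(Q[:,1])].round(),Q[np.argmax(Q[:,1])].round())
```

```text
198 214 [457. 413.  26.]
198 233 [402. 411.  20.]
243 224 [433. 282.   9.]
222 224 [430. 343.  21.]
268 217 [457. 208.   1.]
290 190 [539. 144.   6.]
clip 219 [291. 249.   8.] [ 486.  438. 1303.] [426. 350.  56.]
leg 71 [476. 185. 217.] [543. 143.  34.] [ 291.  249. 1303.]
```

View pics/crop1.png

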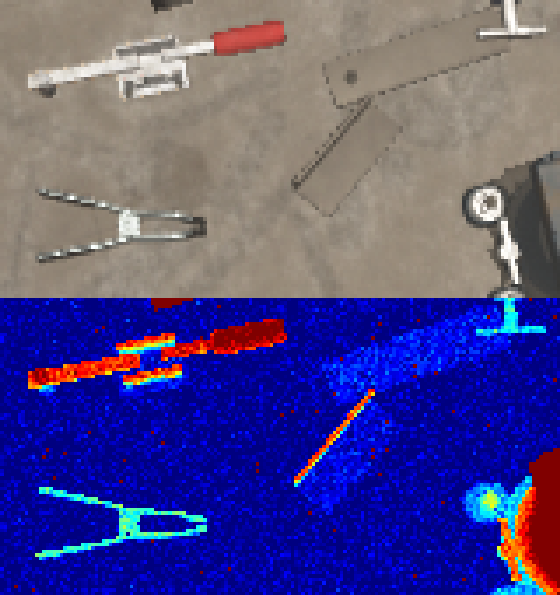

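```bash
cat >> h.py <<'E'
from scipy.spatial.transform import Rotation as R
def line(Q):
    d=cv2.fitLine(Q[:,:2].astype(np.float32),cv2.DIST_HUBER,0,.01,.01).ravel(); return d[2:],d[:2]
def plan(p,yaw):
    s=manip.read_state(); M=R.from_euler('xyz',s['eef_rot']); T=R.from_euler('xyz',[np.pi,0,yaw])
    print('shift/40 tool',(M.inv().apply(np.array(p)-s['eef_pos'])/40).round(3),'turn/45',((M.inv()*T).as_rotvec()/np.pi*4).round(3),'in target axes',(T.inv().apply(np.array(p)-s['eef_pos'])/40).round(3),s['eef_pos'].round(1),s['eef_rot'].round(3),'gap',s['finger_gap'],'t',s['clock'])
def vis(P,c,box,lo,hi):
    u0,u1,v0,v1=box; Q=P[v0:v1,u0:u1].reshape(-1,3); return Q[(Q[:,2]>lo)&(Q[:,2]<hi)&(c['range_z'][v0:v1,u0:u1].ravel()>0)]
E
python3 - <<'E'
from h import *
c=np.load('pics/top1.npz'); P=pts(c)
Q=vis(P,c,(190,250,208,242),12,40)
U=[vis(P,c,(194,217,208,223),12,40),vis(P,c,(194,217,224,240),12,40)]
for q in U:
    p,d=line(q); print('handle',p,np.degrees(np.arctan2(d[1],d[0])),q[:,1].min(),q[:,1].max())
print('tip',np.sort(Q[:,1])[:6],'tail',np.sort(Q[:,1])[-6:])
S=vis(P,c,(219,225,219,229),12,40); print('pivot',S.mean(0))
q=Q[Q[:,1]<320]; print('jaw mid',q.mean(0))
L=vis(P,c,(264,296,184,218),25,50); p,d=line(L); L=L[abs((L[:,:2]-p)@[-d[1],d[0]])<8]
p,d=line(L); t=(L[:,:2]-p)@d; print('leg ends',p+d*t.min(),p+d*t.max(),len(L),np.ptp(t),np.median(L[:,2]),'dir',d)
plan([430,395,300],np.pi/2)
E
```

```text
handle [451.1782  390.68787] 78.67591 361.02301821315234 419.8640179136177
handle [407.06717 390.80716] -77.45307 359.4812724452428 419.2279898465463
tip [281.00264761 281.08302988 281.30945533 283.87514028 283.98672267
 284.13304126] tail [416.74358763 417.17319872 417.54295287 419.22798985 419.46877888
 419.86401791]
pivot [430.2495073  344.19286929  21.74060333]
jaw mid [429.68758728 298.38363388  21.5381601 ]
leg ends [467.21623515 206.32945072] [543.80224005 144.07774092] 59 98.69493982050771 40.626188546405274 dir [ 0.77598715 -0.63074875]
shift/40 tool [-7.754 -1.379  2.605] turn/45 [-1.000e-03  1.000e-03  1.659e+00] in target axes [-3.384  7.112  2.604] [145.5 530.4 404.2] [-3.141 -0.     2.874] gap 93.88849612134678 t 0.1
```

{"api": "step_arm", "payload": {
  "increments": [
    [[0,0,0.18,-0.86,-0.16,0.28,-1],[0,0,0.18,-0.87,-0.04,0.28,-1],[0,0,0.18,-0.87,0.1,0.28,-1],[0,0,0.18,-0.84,0.22,0.28,-1],[0,0,0.18,-0.8,0.33,0.28,-1]]
  ],
  "newtons": 20
}}

```text
clock: 0.6
eef_pos: [304.0, 454.7, 348.0]
eef_rot: [-3.141, 0.0, 2.161]
wrist_force: [-0.4, 1.5, -0.8]
finger_gap: 94.0
finger_force: 0.0
```

```bash
python3 -c "
from h import *
plan([429.3,395,300],1.58)"
```

```text
shift/40 tool [-2.984  1.772  1.199] turn/45 [-0.    0.    0.74] in target axes [-1.522  3.119  1.199] [304.  454.7 348. ] [-3.141  0.     2.161] gap 94.04887624403335 t 0.6
```

{"api": "step_arm", "payload": {
  "increments": [
    [[0,0,0.185,-0.75,0.44,0.3,-1],[0,0,0.185,-0.68,0.54,0.3,-1],[0,0,0.185,-0.59,0.64,0.3,-1],[0,0,0.185,-0.49,0.72,0.3,-1],[0,0,0,0,0,0,-1]]
  ]
}}

```text
clock: 1.1
eef_pos: [431.2, 393.9, 298.5]
eef_rot: [-3.14, 0.002, 1.577]
wrist_force: [-0.2, -0.1, 0.7]
finger_gap: 94.1
finger_force: 0.0
```

Run:
```python
from h import *
plan([429.3,395,203],1.58)
c=shot('wrist','w1'); P=pts(c)
```

```text
shift/40 tool [ 0.032 -0.043  2.388] turn/45 [-0.003  0.003 -0.003] in target axes [ 0.027 -0.048  2.388] [431.2 393.9 298.5] [-3.140e+00  2.000e-03  1.577e+00] gap 94.12857922434097 t 1.1
```

View pics/w1.png

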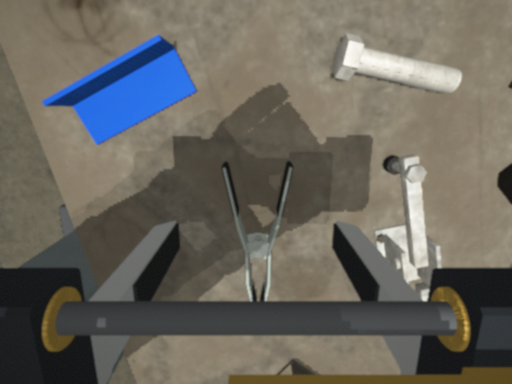

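The wrist view shows the handle ends at (225,165) and (291,165), and the spring at (258,243), centred between the open fingers.

Run:
```python
from h import *
c=np.load('pics/w1.npz'); P=pts(c)
for b in [(220,246,160,235),(272,296,160,235)]:
    q=vis(P,c,b,16,27); p,d=line(q); print(p,np.degrees(np.arctan2(d[1],d[0])),len(q),q[:,1].max(),q[:,2].max())
q=vis(P,c,(246,271,232,256),15,27); print('spring',(q.max(0)+q.min(0))/2,len(q))
```

```text
[410.2002  395.01498] -77.62375 384 423.7271940301129 23.84745954113413
[454.0116 395.8669] 79.32787 388 424.663344188313 23.54003772872136
spring [433.18157594 348.31109736  18.9614611 ] 353
```

{"api": "step_arm", "payload": {
  "increments": [
    [[0,0,0,0.08,0,0.8,-1],[0,0,-0.01,0,0,0.8,-1],[0,0,0,0,0,0.5,-1],[0,0,0,0,0,0.3,-1],[0,0,0,0,0,0,-1]]
  ]
}}

```text
clock: 1.65
eef_pos: [427.9, 399.4, 203.7]
eef_rot: [-3.14, 0.001, 1.595]
wrist_force: [0.4, -0.1, -0.1]
finger_gap: 94.0
finger_force: 0.0
```

{"api": "step_arm", "payload": {
  "increments": [
    [[0,0,0,0,0,0,1],[0,0,0,0,0,0,1],[0,0,0,0,0,0,1],[0,0,0,0,0,0,1],[0,0,0,0,0,0,1]]
  ],
  "newtons": 20
}}

```text
clock: 2.15
eef_pos: [428.6, 399.2, 205.0]
eef_rot: [3.141, -0.0, 1.594]
wrist_force: [0.0, 0.6, -0.1]
finger_gap: 57.5
finger_force: 0.2
```

{"api": "step_arm", "payload": {
  "increments": [
    [[0,0,0,-0.03,0,0.06,1],[0,0,0,0,0,0,1],[0,0,0,0,0,0,1],[0,0,0,0,0,0,1],[0,0,0,0,0,0,1]]
  ]
}}

```text
clock: 2.65
eef_pos: [428.8, 398.1, 202.7]
eef_rot: [3.141, -0.001, 1.594]
wrist_force: [0.7, 1.3, 5.0]
finger_gap: 28.7
finger_force: 19.8
```

{"api": "step_arm", "payload": {
  "increments": [
    [[0,0,0,0,0,0,1],[0,0,0,0,0,0,1],[0,0,0,0,0,0,1]]
  ]
}}

```text
clock: 2.95
eef_pos: [428.8, 398.1, 202.7]
eef_rot: [3.141, -0.001, 1.594]
wrist_force: [0.9, 0.8, 6.6]
finger_gap: 29.0
finger_force: 19.8
```

{"api": "step_arm", "payload": {
  "increments": [
    [[0,0,0,0,0,-0.2,1],[0,0,0,0,0,-0.4,1],[0,0,0,0,0,-0.5,1],[0,0,0,0,0,-0.5,1],[0,0,0,0,0,0,1]]
  ]
}}

```text
clock: 3.45
eef_pos: [428.9, 398.2, 269.7]
eef_rot: [3.138, -0.003, 1.594]
wrist_force: [-0.7, 0.2, -1.5]
finger_gap: 29.0
finger_force: 19.8
```

Run:
```python
from h import *
plan([430,395,265],1.594)
a=shot('wrist','w2'); b=shot('scene','s2'); t=shot('top','t2')
i=cv2.resize(b['frame'][150:250,140:260],(480,400)); j=cv2.resize(a['frame'],(320,240)); k=cv2.resize(t['frame'][180:245,190:300],(320,190))
cv2.imwrite('pics/m2.png',np.hstack([i,np.vstack([j,k])[:400] if 0 else cv2.resize(np.vstack([j,k]),(320,400))])[:,:,::-1])
```

```text
shift/40 tool [-0.082  0.025  0.117] turn/45 [ 0.005 -0.004 -0.001] in target axes [-0.081  0.026  0.117] [428.9 398.2 269.7] [ 3.138e+00 -3.000e-03  1.594e+00] gap 29.027411452526707 t 3.45
```

View pics/m2.png

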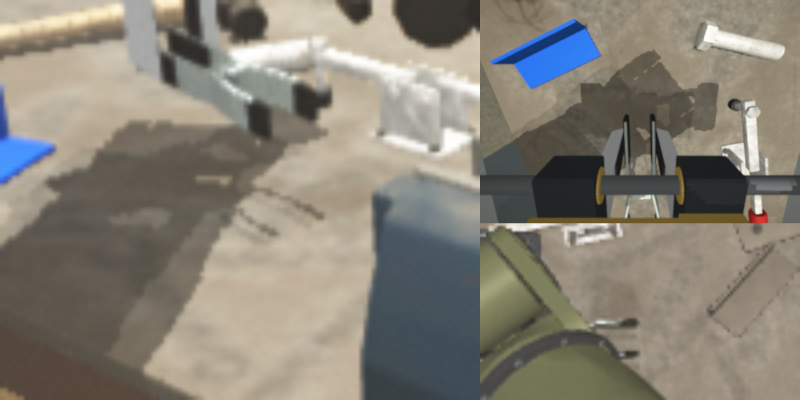

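The clip is lifted with its jaws open. In the top crop the jaws show beside the arm at about (605–637, 322–355), and the angle iron is undisturbed.

Run:
```python
from h import *
for n,box in [('t2',(225,250,200,245)),('s2',(140,240,150,200)),('w2',(190,320,160,330))]:
    c=np.load(f'pics/{n}.npz'); P=pts(c)
    q=vis(P,c,box,62,105)
    q=q[(q[:,0]>380)&(q[:,0]<480)&(q[:,1]<375 if n!='w2' else q[:,1]<440)&(q[:,1]>270)]
    print(n,len(q), end=' ')
    if len(q)<5: continue
    print('tip y',np.percentile(q[:,1],[1,3]).round(1))
    for lo,hi in [(270,300),(300,320),(320,340),(340,360),(395,435)]:
        g=q[(q[:,1]>lo)&(q[:,1]<hi)]
        if len(g)>4: print('  ',lo,hi,len(g),'x',np.percentile(g[:,0],[3,97]).round(1),'mid',g[:,0][g[:,0]<430].mean().round(1),g[:,0][g[:,0]>430].mean().round(1),'z',np.percentile(g[:,2],[3,50,97]).round(1))
```

```text
t2 51 tip y [278.  279.2]
   270 300 33 x [412.9 449.6] mid 414.5 447.0 z [72.1 84.2 89.2]
   300 320 15 x [443.6 446.2] mid nan 445.4 z [65.  81.4 89. ]
s2 424 tip y [278.8 280.5]
   270 300 112 x [414.5 450.9] mid 416.3 449.0 z [65.8 75.8 85.6]
   300 320 82 x [414.5 449.8] mid 415.4 448.3 z [65.5 75.9 85.7]
   320 340 108 x [416.9 446.7] mid 419.3 442.0 z [66.3 77.6 85.9]
   340 360 75 x [416.3 443.1] mid 419.5 439.9 z [65.9 79.5 86.4]
w2 3065 tip y [361.1 366.8]
   340 360 24 x [421.1 441.8] mid 421.4 441.8 z [67.4 71.6 74.9]
   395 435 2214 x [404.9 453.9] mid 413.7 444.9 z [ 72.7  88.  103.9]<stdin>:11: RuntimeWarning: Mean of empty slice.
  ret = ret.dtype.type(ret / rcount)
```

{"api": "step_arm", "payload": {
  "increments": [
    [[0,0,-0.18,-0.4,-0.33,0,1],[0,0,-0.18,-0.34,-0.39,0,1],[0,0,-0.18,-0.28,-0.43,0,1],[0,0,-0.18,-0.22,-0.47,0,1],[0,0,-0.18,-0.15,-0.5,0,1]]
  ]
}}

```text
clock: 4.1
eef_pos: [362.3, 316.9, 265.2]
eef_rot: [-3.14, -0.0, 2.306]
wrist_force: [0.3, -0.1, -0.7]
finger_gap: 29.1
finger_force: 19.8
```

{"api": "step_arm", "payload": {
  "increments": [
    [[0,0,-0.18,-0.08,-0.51,0,1],[0,0,0,0,0,0,1]]
  ]
}}

```text
clock: 4.3
eef_pos: [348.8, 300.5, 265.3]
eef_rot: [-3.139, -0.001, 2.446]
wrist_force: [0.4, -0.3, -1.6]
finger_gap: 29.1
finger_force: 19.8
```

Run:
```python
from h import *
plan([351,300.8,215],2.460)
c=shot('top','t3'); P=pts(c)
cv2.imwrite('pics/c3.png',cv2.resize(c['frame'][165:265,190:310],(720,600),interpolation=cv2.INTER_CUBIC)[:,:,::-1])
```

```text
shift/40 tool [-0.037  0.045  1.257] turn/45 [-0.004 -0.001 -0.018] in target axes [-0.036  0.041  1.257] [348.8 300.5 265.3] [-3.139e+00 -1.000e-03  2.446e+00] gap 29.0901104838195 t 4.3
```

View pics/c3.png

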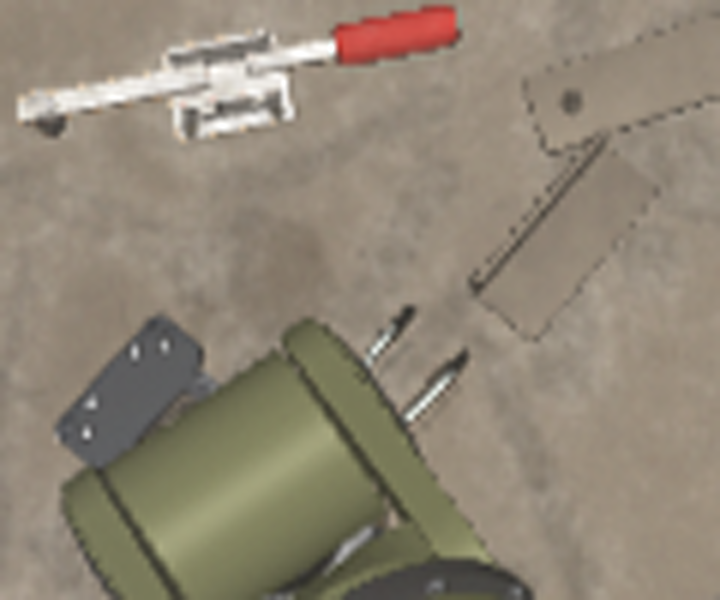

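The jaw tips are at about (408,310) and (462,355) in the crop, open and pointing at the leg end at (477,290). I'll refine the leg line and the tip midpoint from the same picture.

Run:
```python
from h import *
A=[]
for n in ['t3','t2']:
    c=np.load(f'pics/{n}.npz'); P=pts(c)
    L=vis(P,c,(264,296,184,218),28,50); p,d=line(L); L=L[abs((L[:,:2]-p)@[-d[1],d[0]])<6]; p,d=line(L)
    t=(L[:,:2]-p)@d; d=d*np.sign(d[0]); t=(L[:,:2]-p)@d
    print('leg near',p+d*t.min(),'far',p+d*t.max(),'ang',np.degrees(np.arctan2(d[1],d[0])),len(L))
c=np.load('pics/t3.npz'); P=pts(c)
J=vis(P,c,(248,272,212,240),58,100)
n=np.array([-d[1],d[0]]); s=(J[:,:2]-p)@n; t2=(J[:,:2]-p)@d-t.min()
for m in (s>0,s<0):
    k=m&(abs(s)<30); print('jaw',k.sum(),'lat',np.percentile(s[k],[5,50,95]).round(1),'along max',np.percentile(t2[k],[95,99,100]).round(1)); print(line(J[k])[1],'z',np.percentile(J[k][:,2],[50,97]))
# pixel-ray intersection: leg top edge corners (z=40), jaw tips (z~84)
K=c['mtx'];M=c['cam_to_world']
def ray(u,v,z):
    r=M[:3,:3]@np.linalg.inv(K)@[u,v,1]; return (M[:3,3]+r*(z-M[2,3])/r[2])[:2]
px=lambda x,y:(190+(x+.5)/6-.5,165+(y+.5)/6-.5)
a=ray(*px(477,287),40);b=ray(*px(603,142),40);print('px leg',a,b,np.degrees(np.arctan2(*(b-a)[::-1])))
print('px tips',ray(*px(408,310),84),ray(*px(462,355),84));
```

```text
leg near [466.85538203 206.39487643] far [545.47444129 143.32261866] ang -38.73838 56
leg near [467.54751346 206.21933941] far [544.23307272 143.91251391] ang -39.09377 56
jaw 22 lat [10.2 11.5 13.5] along max [-38.1 -35.8 -35.2]
[ 0.7840043  -0.62075543] z [82.44919377 90.3423126 ]
jaw 25 lat [-22.4 -20.9 -18.5] along max [-36.8 -34.3 -33.6]
[ 0.77619696 -0.63049054] z [83.58883244 88.89374756]
px leg [465.03608243 206.30505942] [537.89735142 146.34080517] -39.4541131186435
px tips [447.33680738 239.65275378] [426.99484266 214.11645104]
```

{"api": "step_arm", "payload": {
  "increments": [
    [[0,0,-0.018,-0.03,0.045,0.3,1],[0,0,0,0,0,0.4,1],[0,0,0,0,0,0.35,1],[0,0,0,0,0,0.2,1],[0,0,0,0,0,0,1]]
  ]
}}

```text
clock: 4.85
eef_pos: [352.1, 302.4, 214.7]
eef_rot: [-3.139, -0.001, 2.455]
wrist_force: [0.9, -0.9, -0.8]
finger_gap: 28.9
finger_force: 19.8
```

Run:
```python
from h import *
plan([405.3,256.6,215],2.460)
c=shot('scene','s4'); P=pts(c); t=shot('top','t4')
k=cv2.resize(t['frame'][180:250,230:310],(400,350)); i=cv2.resize(c['frame'][150:240,140:300],(640,360))[:350,:400]
cv2.imwrite('pics/c4.png',np.hstack([i,k])[:,:,::-1])
for z in ['t4']:
    p=np.array([467.2,206.3]);d=np.array([.776,-.631]);n=np.array([.631,.776])
    J=vis(pts(t),t,(245,275,205,245),12,45); s=(J[:,:2]-p)@n; a=(J[:,:2]-p)@d; m=(a<-5)&(abs(s)<30)&(a>-60)
    for k in (m&(s>0),m&(s<0)): print(k.sum(),np.percentile(s[k],[5,50,95]).round(1),a[k].max(),np.percentile(J[k][:,2],[50,97]))
```

```text
shift/40 tool [-1.754 -0.044 -0.009] turn/45 [-0.003 -0.001 -0.006] in target axes [-1.754 -0.052 -0.008] [352.1 302.4 214.7] [-3.139e+00 -1.000e-03  2.455e+00] gap 28.94610901729882 t 4.85
17 [15.2 17.1 19.3] -33.742578594402715 [33.05713147 36.41473873]
17 [-17.5 -16.  -13.5] -32.40523224490648 [33.01675589 37.55147025]
```

View pics/c4.png

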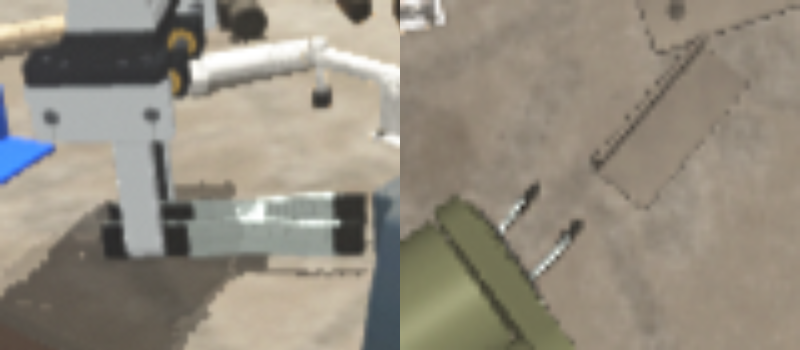

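The jaws straddle the leg's line, with their midpoint 0.5 mm off it and the clip top at about z 33. The tips are still about 32 mm short of the end. I'll advance along the leg.

{"api": "step_arm", "payload": {
  "increments": [
    [[0,0,-0.006,-0.35,-0.02,0,1],[0,0,0,-0.45,0,0,1],[0,0,0,-0.45,0,0,1],[0,0,0,-0.35,0,0,1],[0,0,0,-0.2,0,0,1]]
  ]
}}

```text
clock: 5.45
eef_pos: [408.3, 255.8, 216.7]
eef_rot: [3.141, 0.0, 2.46]
wrist_force: [0.1, 0.4, -1.6]
finger_gap: 28.8
finger_force: 19.8
```

{"api": "step_arm", "payload": {
  "increments": [
    [[0,0,0,0,0,0,1],[0,0,0,0,0,0,1],[0,0,0,0,0,0,1]]
  ]
}}

```text
clock: 5.75
eef_pos: [407.1, 256.6, 216.2]
eef_rot: [-3.141, -0.0, 2.461]
wrist_force: [-0.0, 0.3, -0.1]
finger_gap: 29.0
finger_force: 19.8
```

Run:
```python
from h import *
plan([405.3,256.6,215],2.460)
c=shot('scene','s5'); t=shot('top','t5')
k=cv2.resize(t['frame'][175:245,235:315],(400,350)); i=cv2.resize(c['frame'][150:225,170:270],(400,350))
cv2.imwrite('pics/c5.png',np.hstack([i,k])[:,:,::-1])
p=np.array([467.2,206.3]);d=np.array([.776,-.631]);n=np.array([.631,.776])
J=vis(pts(t),t,(255,300,180,235),16,50); s=(J[:,:2]-p)@n; a=(J[:,:2]-p)@d; m=(abs(s)<30)&(a>-20)&(a<100)
for nm,k in (('+',m&(s>8)),('-',m&(s<-8)),('leg',m&(abs(s)<8))): print(nm,k.sum(),np.percentile(s[k],[5,50,95]).round(1),a[k].min().round(1),a[k].max().round(1),np.percentile(J[k][:,2],[50,97]).round(1))
```

```text
shift/40 tool [ 0.034 -0.029  0.031] turn/45 [-0.    -0.     0.002] in target axes [ 0.034 -0.029  0.031] [407.1 256.6 216.2] [-3.141 -0.     2.461] gap 28.980908281021634 t 5.75
+ 9 [15.1 16.6 18.7] 26.8 38.4 [32.6 37.4]
- 14 [-17.8 -16.2 -13.8] 14.6 39.0 [32.4 39.7]
leg 53 [-1.7 -0.3  2.4] 20.0 99.7 [38.9 43.9]
```

View pics/c5.png

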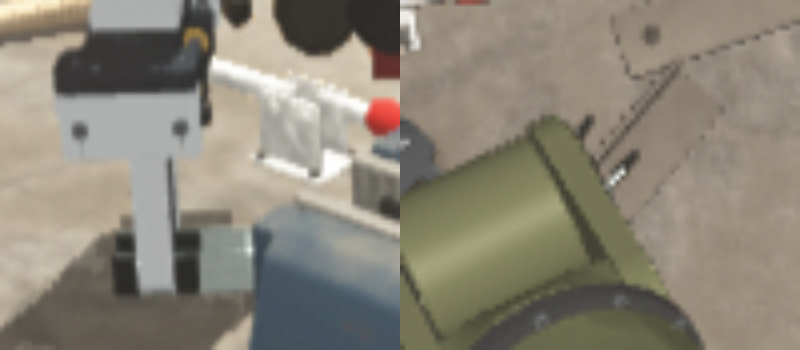

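The top crop shows one jaw on each side of the leg, tips at about (588,122) and (633,155). They are centred to about 0.5 mm and 38 mm past the end. There is no contact force and the angle iron has not moved, so I'm handing in.

```bash
python3 -c "
from h import *
print(workorder.sign_off())"
```

```text
the job is handed in; nothing more can be done
None
```

The job is handed in: the clamp is held squeezed open in the air with one jaw on each side of the upright leg, tips about 38 mm past its end and centred to about 0.5 mm, no contact force felt, and nothing else moved as far as the pictures show.

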